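Index the wiring turntable to the marked hole

ROBOT

A 6-joint arm with a two-finger parallel gripper is mounted at the origin on the work surface. World frame = base frame: x ahead of the robot, y to its left, z up, the work surface at z = 0. Lengths are in m, angles in rad, forces in N, time in s.
With the tool pointing down it reaches from about 0.4 to 0.825 m from the base axis. Payload 7 kg.
Tool frame: the origin (TCP) lies at the very end of the fingers, on their centre line; the grasp point (between the pads) lies 19 mm behind it; x points along the fingers, z is the direction in which the jaws open and shut, and the axes are right-handed (so a half turn about x gives the same grasp; the last joint's range is limited). The gripper opens to 88 mm and grips with 3 to 60 N. Pads are 19 mm wide; open, the fingers measure 130 mm over their backs; the gripper's body (78 mm by 193 mm) begins 47 mm behind the grasp point.
Start: joints at [1.453, 0.359, 0.012, 0, -1.224, -0.288], TCP at [0.266, 0.62, 0.227] pointing down, gripper open.
Joint ranges: [-3.07, 3.07], [-1.43, 2.12], [-1.02, 1.25], [-3.03, 1.67], [-3.05, -0], [-3.03, 3.03]. Speed limits (rad/s): [2.39, 2.39, 3.01, 3.14, 3.14, 3.14].

INTERFACE

Orientations are given as a rotation vector (axis times angle).
In Python, from cell import ctrl gives the robot as it stands.
- The arm moves only by the tool send_rows, never from a script. Its argument "steps" is a list that holds one entry, the list of rows, each a list of 7 numbers: the shift along the world's x, y, z scaled (see below), then the turn, a rotation vector about the world's x, y, z scaled (see below), then the gripper command: -1 is shut, 1 is fully open, values between are in proportion. In form: [[[tx, ty, tz, wx, wy, wz, hand], ...]]. A call has 1 to 10 rows; each row is the pose to reach, as a shift and turn from the pose commanded when the call began; what a row does not reach only later rows make up. The controller multiplies each number of a shift by 1000 mm and each number of a turn by pi/2 rad. A row lasts 1/8 s, in which the tool goes at most 62.5 mm and 10.7 degrees, less where a joint would pass 70% of its speed; a pose out of reach is approached as far as the arm can. A call with a number of a shift or a turn outside -1 to 1 is refused whole. A call with a gripper value outside its range is refused whole. The fingers move at their own pace and stop on an object; "squeeze" is the grip in N (left out, the last holds). Time passes only in rows, so rows that repeat a pose let the fingers close. It gives the time, the measured TCP pose, the force and the opening at its end, in the units of the state.
- ctrl.state(): the state, without advancing time (a new reading comes with each control period).
- ctrl.get_image(name): name is "side" or "top" or "wrist"; returns the picture (384x512x3 uint8, blue, green, red); there is no depth.
- ctrl.camera_model(name): a dict with "fx", "fy", "cx", "cy" (pixels), "extrinsics" (4x4, takes a point from camera to world coordinates). Camera axes: x right, y up, looking along -z (the intrinsics and any distortion apply to the point x, -y, -z); pixel columns grow to the right and rows downward; lengths in m; the calibration is good to about 2 mm. A picture is of the moment at which its call begins: read the wrist's pose just before it. camera_model takes no time and is no camera call; for the wrist camera it gives the pose at the moment of the call.
- ctrl.job_done(): hands the job in, once; it reports no verdict.
The state is a dict: "clock": time; "qpos": joint angles; "qvel": joint speeds; "joint_efforts": joint torques, N m; "ee_pos": TCP position; "tool_rot": TCP orientation; "contact_force": force on the tool from outside, world axes, zero at the start; "moment": the same for the moment, N m; "grip_width": finger opening in m.
Only numpy, scipy, OpenCV 4.12 (cv2) and the standard library are available. Lean on these libraries where they do the work, as an engineer would, in place of code of your own. Each camera call takes 0.05 s, during which the arm holds its last target.

TASK

The control board sits on an indexing turntable. With the fingertips, press the red plunger pad fully in to unlock the disc, keep it in while you push the disc round to the next hole, the one with the green marker, then let the plunger come back out so that it locks there, and move clear. Do not touch the board or disturb the parts and tools lying around.

Things in the scene. Friction and masses are not known exactly. Their poses are not given: they have to be found in the camera images.
- turntable (a joint): turning angle of the disc, rad, positive anticlockwise seen from above; about 0 at the start, locked at the first hole (0.02 rad of play). Holes lie every 0.785; the marked one is at +0.785 or -0.785. End stops at +-1.3. Unlocked, it turns with about 2 to 5 N at the plunger and stays where it is left.
- plunger (a joint): how far the plunger is pressed in (m): 0 = fully out, 0.014 = bottomed. A spring pushes it out, 4 N at rest, about 8 N bottomed. The disc is locked when the plunger is out in a hole and free from about 0.011. Released between holes, it stays some 10 mm in and springs out by itself when the disc is turned onto a hole.
- pad_top (a point): centre of the top face of the red plunger pad (58 mm diameter), 84 mm above the work surface when out, pressed straight down. It rides on the disc, 95 mm from the axis, in a well (64 mm inner diameter) of a black boss (100 mm outer diameter, top 6 mm above the pad when out, 20 mm when pressed). A fingertip in the well pushes the disc round by friction and by the well's wall.
- disc_centre (a point): centre of the top of the aluminium disc (290 mm diameter), on its vertical axis, 64 mm above the work surface; x points at the plunger and turns with the disc; a short white line on top of the boss points outward along x. The disc sits on a fixed round dark grey base, 370 mm diameter, flange top at 30 mm, with eight holes.
- green_marker: green post, 28 mm diameter, 34 mm high, fixed on the flange at the hole to turn to, 166 mm from the disc's axis; origin at the centre of its underside, 30 mm above the work surface. When the disc is there, the white line and the plunger point at this post.
- white_marker: white post of the same size at the neighbouring hole on the other side: not the one wanted; origin at the centre of its underside
- board_plate (a point): green control board on a steel plate with terminals and modules, 95 x 150 mm, up to 35 mm high, fixed on the disc opposite the plunger; not to be touched; this point is the centre of its underside, 60 mm from the axis
- jar: small clear jar with a blue cap, 44 mm diameter, 55 mm high, loose; origin at the centre of its underside
- relay: white and grey relay module, 36 x 45 x 58 mm high, loose; origin at the centre of its underside
- screwdriver: screwdriver with a blue handle, 180 mm long, lying loose along its x axis
- pliers: pliers with one red and one blue handle, about 150 mm long, lying loose along their x axis; origin under the rivet

How it is judged:
On the way, in this order (a step that is already met when the one before it is completed fails the run):
1. the plunger is pressed in by the fingers while the disc is still at its first hole (value of joint plunger above 0.011 m and value of joint turntable between -0.12 and 0.12 rad and contact force between plunger and the fingers above 1 N), for 0.05 s.
2. with the plunger in, the disc is turned away from its first hole towards the marked one (value of joint plunger above 0.006 m and (value of joint turntable above 0.2 rad or value of joint turntable below -0.2 rad) and x of green_marker in the frame of disc_centre above 0.13 m), for 0.05 s.
3. the disc is at the green marker and the plunger has come out into the hole (y of green_marker in the frame of disc_centre between -0.008 and 0.008 m and x of green_marker in the frame of disc_centre above 0.1 m and value of joint plunger below 0.003 m), for 0.2 s.
At the end, for the whole second after the job is handed in: the plunger points at the green marker within 8 mm at the marker's radius (about 0.05 rad), the plunger is out to within 3 mm, and the disc is at rest (all of step 3 and velocity of joint turntable between -0.03 and 0.03 rad/s); the robot touches nothing.
It fails at once if the control board is touched (contact force between any of turntable_c13, turntable_c14, turntable_c15, turntable_c16, turntable_c17 and the fingers above 1 N or contact force between any of turntable_c13, turntable_c14, turntable_c15, turntable_c16, turntable_c17 and the arm above 1 N).
It fails at once if a loose part or tool is moved more than 20 mm (distance of any of jar, relay, screwdriver, pliers from where it was at the start of the episode above 0.02 m).
It also fails if it takes over 51 s, if anything falls off the work surface, if the arm or the gripper's body presses on something with over 40 N, if the wrist force passes 120 N, or if a joint passes its speed limit or range.

## Working session

There is one attempt and no reset: what is moved stays moved. The work goes in short steps, Python scripts to look and compute and a tool call to move; the robot and the scene stay as the last step left them, time stands still between calls to the robot, and variables do not carry over. Pictures are saved under pics/ and viewed, and the job is handed in when it is done.

Besides the shell and the picture viewer there is one more tool, called after "Request:" as a command line: name --argument value ..., lists and objects as JSON in quotes. send_rows: Moves the arm, as the interface text tells. Shifts and turns lie within -1 to 1; 1 stands for 1000 mm of shift or pi/2 rad of turn. Its arguments: {"type":"object","properties":{"steps":{"type":"array","items":{"type":"array","items":{"type":"array","items":{"type":"number"}}}},"squeeze":{"type":"number"}},"required":["steps"]}

```bash
mkdir -p pics; ls; python3 - <<'E'
from cell import ctrl
import cv2,numpy as np
np.set_printoptions(precision=4,suppress=True)
for n in ("top","side"):
    cv2.imwrite(f"pics/{n}0.png",ctrl.get_image(n)); m=ctrl.camera_model(n); print(n,m)
s=ctrl.state();print(s)
E
```

```text
pics
top {'fx': 496.72253050129467, 'fy': 496.72253050129467, 'cx': 253.5509550917238, 'cy': 184.05891248753687, 'extrinsics': array([[-0.0143,  0.9873, -0.1585,  0.2984],
       [-0.9998, -0.0122,  0.0145, -0.0119],
       [ 0.0124,  0.1587,  0.9873,  1.4494],
       [ 0.    ,  0.    ,  0.    ,  1.    ]])}
side {'fx': 373.7207526391676, 'fy': 373.7207526391676, 'cx': 255.240986663507, 'cy': 192.54959193585367, 'extrinsics': array([[ 0.7425,  0.4875, -0.4595,  0.07  ],
       [-0.6696,  0.5213, -0.529 , -0.5163],
       [-0.0184,  0.7005,  0.7135,  0.782 ],
       [ 0.    ,  0.    ,  0.    ,  1.    ]])}
{'clock': 0.1, 'qpos': array([ 1.4531,  0.3593,  0.0112, -0.0003, -1.2241, -0.2881]), 'qvel': array([ 0.0014, -0.0014,  0.0024,  0.0003,  0.0009,  0.0003]), 'joint_efforts': array([ -0.0011, -58.4165,  29.3751,   7.0154,   0.0102,  -0.    ]), 'ee_pos': array([0.2663, 0.6198, 0.2257]), 'tool_rot': array([ 1.5003,  0.9881, -1.5024]), 'contact_force': array([-0.2046, -0.0445,  0.377 ]), 'moment': array([0.0099, 0.015 , 0.0199]), 'grip_width': 0.08778698174875361}
```

View pics/top0.png

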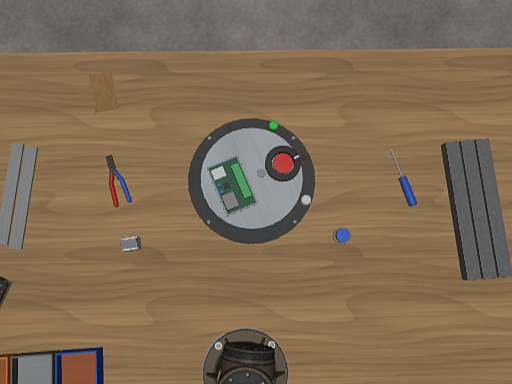

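View pics/side0.png

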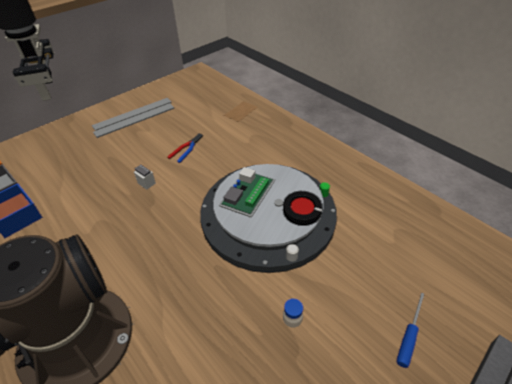

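```bash
cat > h.py <<'E'
import cv2,numpy as np
np.set_printoptions(precision=4,suppress=True)
def proj(m,P):
    E=np.asarray(m['extrinsics']);p=E[:3,:3].T@(np.asarray(P,float)-E[:3,3])
    return np.array([m['cx']+m['fx']*p[0]/-p[2], m['cy']+m['fy']*-p[1]/-p[2]])
def cast(m,uv,z):
    E=np.asarray(m['extrinsics']);d=E[:3,:3]@np.array([(uv[0]-m['cx'])/m['fx'],-(uv[1]-m['cy'])/m['fy'],-1])
    return E[:3,3]+d*(z-E[2,3])/d[2]
def blob(img,lo,hi,roi=None,minA=15):
    h=cv2.cvtColor(img,cv2.COLOR_BGR2HSV);k=cv2.inRange(h,np.array(lo),np.array(hi))
    if roi: 
        q=np.zeros_like(k);q[roi[1]:roi[3],roi[0]:roi[2]]=255;k&=q
    n,l,st,c=cv2.connectedComponentsWithStats(k)
    return sorted([(int(st[i,4]),c[i].round(2).tolist()) for i in range(1,n) if st[i,4]>=minA],reverse=True)
E
python3 - <<'E'
from h import *
from cell import ctrl
for n,rg,rr,rw in (("top",(262,115,285,135),(265,145,300,178),(298,190,314,208)),("side",(315,178,335,198),(285,192,322,222),(284,242,300,260))):
    m=ctrl.camera_model(n); I=cv2.imread(f"pics/{n}0.png")
    print(n,'tcp',proj(m,[.266,.62,.227]),'base',proj(m,[0,0,0]))
    g=blob(I,(50,120,80),(75,255,255),rg);r=blob(I,(0,120,80),(8,255,255),rr);w=blob(I,(0,0,190),(180,50,255),rw)
    print(g,r,w)
    if g: print('green',cast(m,g[0][1],.064 if n=='top' else .055))
    if r: print('red',cast(m,r[0][1],.084))
    if w: print('white',cast(m,w[0][1],.064 if n=='top' else .055))
m=ctrl.camera_model('top');I=cv2.imread("pics/top0.png")
g=cv2.cvtColor(I,cv2.COLOR_BGR2HSV)
k=cv2.inRange(g,(0,0,120),(180,60,255)); q=np.zeros_like(k);q[115:245,185:318]=255;k&=q
# disc: largest contour
c=max(cv2.findContours(k,cv2.RETR_EXTERNAL,cv2.CHAIN_APPROX_NONE)[0],key=cv2.contourArea)
h=cv2.convexHull(c);P=np.array([cast(m,p[0],.064)[:2] for p in h]).astype(np.float32)
print('disc',cv2.minEnclosingCircle(P),P.mean(0), cv2.fitEllipse(P))
v=I[118:248,182:322];cv2.imwrite('pics/crop.png',cv2.resize(v,None,fx=4,fy=4,interpolation=2))
E
```

```text
top tcp [-15.7033 281.3788] base [244.3787 372.4508]
[(72, [273.04, 125.14])] [(325, [282.47, 162.72])] []
green [ 0.6921 -0.0909  0.064 ]
red [ 0.5772 -0.1139  0.084 ]
side tcp [47.2001 89.7496] base [ 75.919  338.8837]
[(65, [324.51, 186.22])] [(316, [302.17, 205.89])] [(48, [292.31, 248.44])]
green [ 0.6943 -0.0896  0.055 ]
red [ 0.5744 -0.1145  0.084 ]
white [ 0.478  -0.1752  0.055 ]
disc ((0.5415119528770447, -0.026604987680912018), 0.1453273743391037) [ 0.5279 -0.0214] ((0.5410621166229248, -0.026100238785147667), (0.2877822816371918, 0.289077490568161), 92.74034118652344)
```

View pics/crop.png

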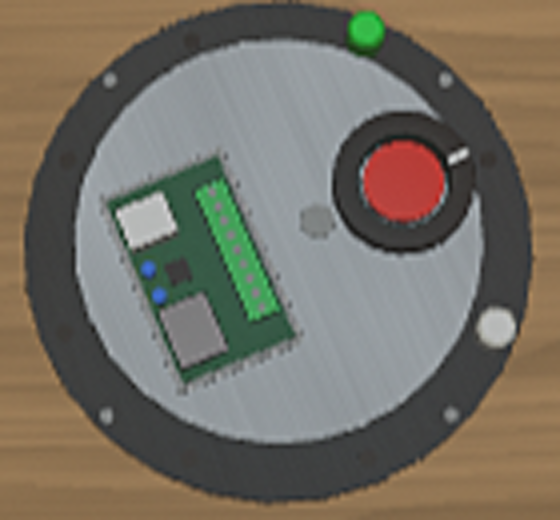

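```bash
python3 - <<'E'
from h import *
from cell import ctrl
from scipy.spatial.transform import Rotation as R
print(R.from_rotvec(ctrl.state()['tool_rot']).as_matrix())
a=np.radians(np.array([-68.2,-56,-45,-33,-22.8]))
print(np.c_[.5412+.095*np.cos(a),-.0263+.095*np.sin(a)])
E
```

```text
[[-0.0004  0.9187 -0.3949]
 [-0.0014 -0.3949 -0.9187]
 [-1.      0.0001  0.0015]]
[[ 0.5765 -0.1145]
 [ 0.5943 -0.1051]
 [ 0.6084 -0.0935]
 [ 0.6209 -0.078 ]
 [ 0.6288 -0.0631]]
```

Request:
send_rows --steps '[[[0.04,-0.06,0,0,0,0,-1],[0.08,-0.12,0,0,0,0,-1],[0.12,-0.18,0,0,0,0,-1],[0.15,-0.24,0,0,0,0,-1],[0.18,-0.3,0,0,0,0,-1],[0.21,-0.36,0,0,0,0,-1],[0.23,-0.42,0,0,0,0,-1],[0.25,-0.48,0,0,0,0,-1],[0.27,-0.54,0,0,0,0,-1],[0.28,-0.6,0,0,0,0,-1]]]' --squeeze 10

```text
clock: 1.35
ee_pos: [0.5369, 0.0593, 0.2264]
tool_rot: [1.501, 0.989, -1.502]
contact_force: [1.1, 1.2, -0.7]
grip_width: 0.0003
```

Request:
send_rows --steps '[[[0.01,-0.05,0,0,0,0,-1],[0.02,-0.1,0,0,0,0,-1],[0.03,-0.134,0,0,0,0,-1],[0.03,-0.134,-0.03,0,0,0,-1],[0.03,-0.134,-0.06,0,0,0,-1],[0.03,-0.134,-0.08,0,0,0,-1],[0.03,-0.134,-0.08,0,0,0,-1],[0.03,-0.134,-0.08,0,0,0,-1]]]'

```text
clock: 2.35
ee_pos: [0.5671, -0.0727, 0.1473]
tool_rot: [1.502, 0.989, -1.501]
contact_force: [0.3, -0.0, 0.1]
grip_width: 0.0001
```

```bash
python3 - <<'E'
from h import *
from cell import ctrl
print(ctrl.state()['ee_pos'],ctrl.state()['contact_force'],ctrl.state()['qpos'])
a=ctrl.get_image('wrist');b=ctrl.get_image('side')
cv2.imwrite('pics/w1.png',a);cv2.imwrite('pics/s1.png',cv2.resize(b[120:290,190:400],None,fx=3,fy=3))
E
```

```text
[ 0.5671 -0.0727  0.1473] [ 0.2921 -0.0039  0.1018] [ 0.2148  0.2546 -0.3296  0.0004 -0.9859  0.9502]
```

View pics/w1.png

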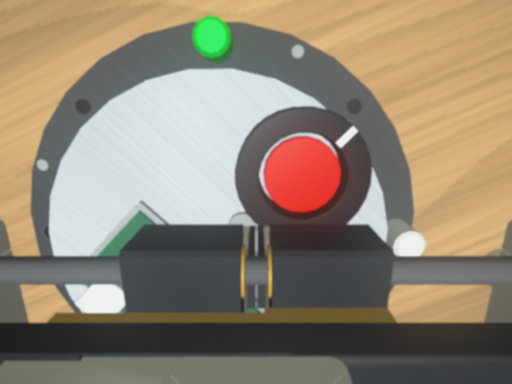

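View pics/s1.png

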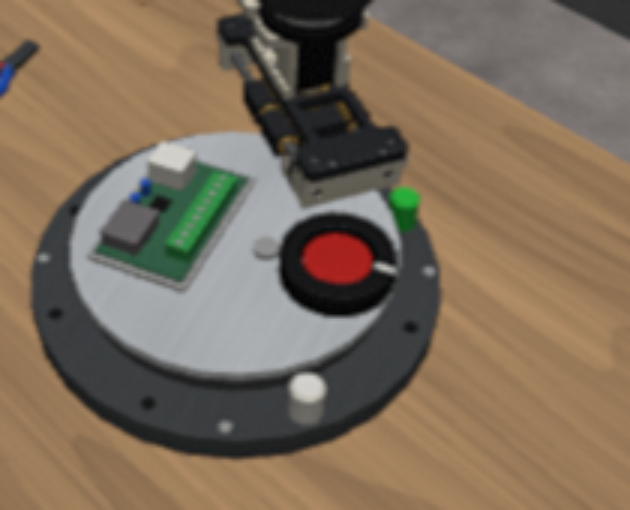

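```bash
python3 - <<'E'
from h import *
from cell import ctrl
m=ctrl.camera_model('wrist');I=cv2.imread('pics/w1.png')
r=blob(I,(0,120,80),(8,255,255),(240,110,360,220))[0];g=blob(I,(50,120,80),(75,255,255),(180,10,240,70))[0]
print(r,cast(m,r[1],.084),g,cast(m,g[1],.060))
E
```

```text
(4687, [302.35, 174.86]) [ 0.5742 -0.1136  0.084 ] (1393, [212.18, 38.25]) [ 0.6896 -0.0906  0.06  ]
```

Request:
send_rows --steps '[[[0.005,-0.02,0,0,0,0,-1],[0.009,-0.0415,0,0,0,0,-1],[0.009,-0.0415,0,0,0,0,-1],[0.009,-0.0415,-0.02,0,0,0,-1],[0.009,-0.0415,-0.035,0,0,0,-1],[0.009,-0.0415,-0.045,0,0,0,-1],[0.009,-0.0415,-0.045,0,0,0,-1],[0.009,-0.0415,-0.045,0,0,0,-1]]]'

```text
clock: 3.45
ee_pos: [0.576, -0.1141, 0.102]
tool_rot: [1.502, 0.989, -1.501]
contact_force: [-0.2, -0.3, 0.5]
grip_width: 0.0006
```

Request:
send_rows --steps '[[[0,0,-0.01,0,0,0,-1],[0,0,-0.018,0,0,0,-1],[0,0,-0.023,0,0,0,-1],[0,0,-0.028,0,0,0,-1],[0,0,-0.032,0,0,0,-1],[0,0,-0.032,0,0,0,-1],[0,0,-0.032,0,0,0,-1],[0,0,-0.032,0,0,0,-1]]]'

```text
clock: 4.45
ee_pos: [0.5764, -0.114, 0.0703]
tool_rot: [1.502, 0.989, -1.5]
contact_force: [-0.8, 2.9, 7.2]
grip_width: 0.0004
```

Request:
send_rows --steps '[[[0,0,-0.001,0,0,0,-1],[0,0,-0.002,0,0,0,-1],[0.004,0.0016,-0.002,0,0,0,-1],[0.008,0.0035,-0.002,0,0,0,-1],[0.012,0.006,-0.002,0,0,0,-1],[0.0164,0.0085,-0.002,0,0,0,-1],[0.0205,0.0115,-0.002,0,0,0,-1],[0.0245,0.0144,-0.002,0,0,0,-1],[0.0245,0.0144,-0.002,0,0,0,-1]]]'

```text
clock: 5.58
ee_pos: [0.6024, -0.0996, 0.0702]
tool_rot: [1.503, 0.987, -1.496]
contact_force: [-2.3, 2.9, 16.9]
grip_width: 0.0006
```

```bash
python3 - <<'E'
from h import *
from cell import ctrl
s=ctrl.state();print(s['ee_pos'],s['contact_force'])
b=ctrl.get_image('side');t=ctrl.get_image('top');w=ctrl.get_image('wrist')
B=cv2.resize(b[140:270,240:370],(400,400));T=cv2.resize(t[110:250,180:320],(400,400))
cv2.imwrite('pics/bt2.png',np.hstack([B,T]));cv2.imwrite('pics/w2.png',w)
E
```

```text
[ 0.6024 -0.0996  0.0702] [-2.3398  2.9061 16.9104]
```

View pics/bt2.png

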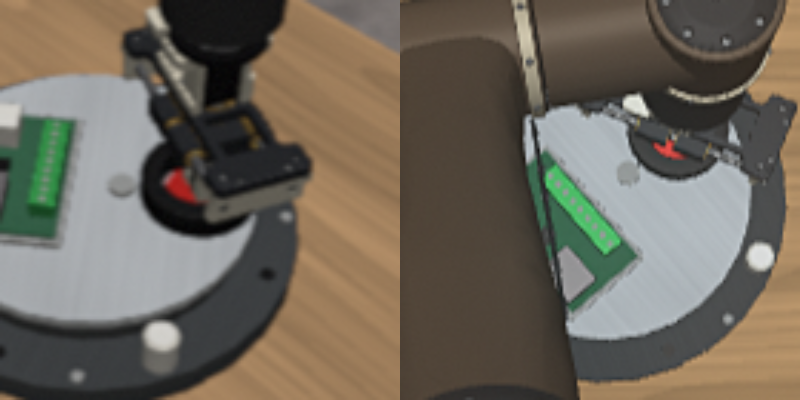

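View pics/w2.png

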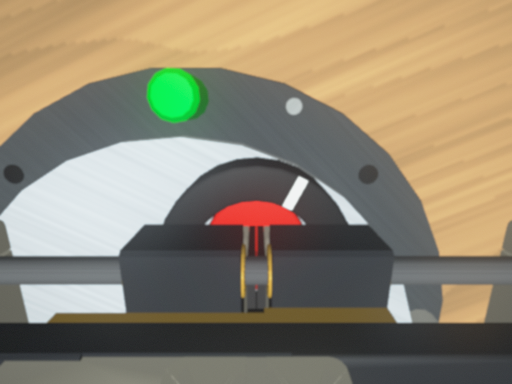

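```bash
cat > ang.py <<'E'
from h import *
from cell import ctrl
import sys
s=ctrl.state();m=ctrl.camera_model('wrist');I=ctrl.get_image('wrist');cv2.imwrite(f'pics/{sys.argv[1]}.png',I)
print(s['clock'],s['ee_pos'],s['contact_force'])
g=blob(I,(50,120,80),(75,255,255),(0,0,512,215),300);w=blob(I,(0,0,215),(180,20,255),None,80)
C=np.array([.5412,-.0263])
for n,L,z in(('g',g[:2],.064),('w',w[:8],.090)):
  for a,c in L:
    p=cast(m,c,z)[:2]-C;print(n,a,c,p,'r',np.hypot(*p),'ang',np.degrees(np.arctan2(p[1],p[0])))
r=cast(m,[0,0],0)
E
python3 ang.py w3
```

```text
5.725 [ 0.6024 -0.0997  0.0702] [-3.1626  2.7738 17.4742]
g 2643 [176.04, 95.2] [ 0.1482 -0.0663] r 0.16234057154998985 ang -24.110544716712734
w 16702 [108.89, 195.11] [ 0.117  -0.0221] r 0.11911168232550745 ang -10.68390869429549
w 2846 [71.15, 299.41] [0.0754 0.0251] r 0.07952224954889171 ang 18.429249764177165
w 565 [398.69, 304.18] [ 0.0055 -0.1316] r 0.13170669723293169 ang -87.61250809629453
w 395 [345.75, 207.69] [ 0.0671 -0.1231] r 0.14023075676497102 ang -61.413547525654764
w 345 [294.76, 192.97] [ 0.0835 -0.1034] r 0.1328668816180551 ang -51.06533909778443
```

Request:
send_rows --steps '[[[0.004,0.0042,0,0,0,0,-1],[0.008,0.0086,0,0,0,0,-1],[0.012,0.013,0,0,0,0,-1],[0.0157,0.0176,0,0,0,0,-1],[0.0187,0.022,0,0,0,0,-1],[0.0215,0.0266,0,0,0,0,-1],[0.0237,0.031,0,0,0,0,-1],[0.025,0.0335,0,0,0,0,-1],[0.025,0.0335,0,0,0,0,-1]]]'

```text
clock: 6.9
ee_pos: [0.6276, -0.0664, 0.0702]
tool_rot: [1.503, 0.986, -1.496]
contact_force: [-0.3, -0.5, 14.8]
grip_width: 0.0003
```

```bash
python3 ang.py w4
```

```text
6.9 [ 0.6276 -0.0664  0.0702] [-0.3179 -0.4647 14.7831]
g 2253 [250.41, 114.67] [ 0.1494 -0.0644] r 0.16272663709132454 ang -23.315635322611026
w 5875 [134.78, 210.15] [0.1308 0.0036] r 0.13088875198821398 ang 1.5724684823877013
w 4251 [379.23, 213.71] [ 0.0831 -0.1037] r 0.13289224437124236 ang -51.31093608574537
w 2750 [428.1, 303.33] [ 0.0251 -0.1127] r 0.11545160703058792 ang -77.43252751534467
w 2453 [77.83, 299.47] [0.0992 0.0552] r 0.11355465164688051 ang 29.079498765586575
w 363 [265.26, 183.38] [ 0.1185 -0.0591] r 0.13238590219637295 ang -26.510298398003783
```

View pics/w4.png

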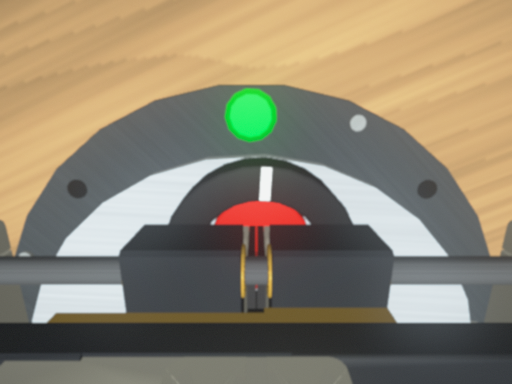

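Request:
send_rows --steps '[[[0.001,0.0025,0,0,0,0,-1],[0.002,0.005,0,0,0,0,-1],[0.002,0.005,0,0,0,0,-1],[0.002,0.005,0,0,0,0,-1]]]'

```text
clock: 7.45
ee_pos: [0.6297, -0.0615, 0.0702]
tool_rot: [1.503, 0.986, -1.496]
contact_force: [-0.9, -0.1, 15.0]
grip_width: 0.0004
```

```bash
python3 ang.py w5
```

```text
7.45 [ 0.6297 -0.0615  0.0702] [-0.8555 -0.0896 14.992 ]
g 2249 [260.42, 114.62] [ 0.1495 -0.0643] r 0.16272729536953653 ang -23.293480946650018
w 5109 [382.84, 212.71] [ 0.0849 -0.1006] r 0.1316424307801408 ang -49.824647193549175
w 4983 [138.13, 210.98] [0.1319 0.0072] r 0.1320950400974447 ang 3.129720967565441
w 3078 [432.33, 303.1] [ 0.0264 -0.1099] r 0.11299785678799563 ang -76.465657869048
w 2140 [83.23, 298.86] [0.1005 0.0573] r 0.1156943641565071 ang 29.684851593241664
w 360 [261.01, 182.96] [ 0.1215 -0.0525] r 0.13232597028775156 ang -23.353126242680748
```

Request:
send_rows --steps '[[[0,0,0.003,0,0,0,-1],[0,0,0.006,0,0,0,-1],[0,0,0.009,0,0,0,-1],[0,0,0.011,0,0,0,-1],[0,0,0.011,0,0,0,-1],[0,0,0.011,0,0,0,-1]]]'

```text
clock: 8.25
ee_pos: [0.628, -0.0612, 0.0789]
tool_rot: [1.502, 0.988, -1.5]
contact_force: [4.0, -0.4, 4.7]
grip_width: 0.0002
```

```bash
python3 ang.py w6
```

```text
8.25 [ 0.628  -0.0612  0.0789] [ 4.0024 -0.3815  4.653 ]
g 2059 [259.4, 111.09] [ 0.1494 -0.0643] r 0.16265270709506668 ang -23.298964967121265
w 5397 [380.59, 209.9] [ 0.0808 -0.1019] r 0.13007347479109 ang -51.600330237576195
w 5306 [139.0, 208.5] [0.1299 0.0108] r 0.13037709473625395 ang 4.747250837380834
w 2806 [428.73, 303.19] [ 0.0173 -0.1105] r 0.11188453240755303 ang -81.11807221562415
w 1924 [87.12, 298.43] [0.095  0.0631] r 0.11402660390830793 ang 33.57816046498808
w 340 [260.09, 175.2] [ 0.1216 -0.0526] r 0.13250283832154916 ang -23.387599477608326
```

The 4.7 N spring force at z = 0.079 means the plunger has come up into the hole. I'll lift straight up now.

Request:
send_rows --steps '[[[0,0,0.004,0,0,0,-1],[0,0,0.01,0,0,0,-1],[0,0,0.02,0,0,0,-1],[0,0,0.04,0,0,0,-1],[0,0,0.07,0,0,0,-1],[0,0,0.1,0,0,0,-1],[0,0,0.13,0,0,0,-1],[-0.04,0.03,0.13,0,0,0,-1],[-0.09,0.06,0.13,0,0,0,-1],[-0.09,0.06,0.13,0,0,0,-1]]]'

```text
clock: 9.55
ee_pos: [0.5334, -0.0004, 0.209]
tool_rot: [1.5, 0.992, -1.501]
contact_force: [0.7, -0.2, 0.5]
grip_width: 0.0004
```

```bash
python3 ang.py w7; python3 - <<'E'
from h import *
from cell import ctrl
b=ctrl.get_image('side');cv2.imwrite('pics/s7.png',cv2.resize(b[140:290,190:390],None,fx=4,fy=4))
m=ctrl.camera_model('side');r=blob(b,(0,120,80),(8,255,255),(250,150,340,260));print('side red',r)
for z in (.084,.074):print(cast(m,r[0][1],z))
m=ctrl.camera_model('wrist');I=cv2.imread('pics/w7.png');r=blob(I,(0,120,80),(8,255,255),None,300);print(r,[cast(m,r[0][1],z) for z in (.084,.074)])
E
```

```text
9.55 [ 0.5334 -0.0004  0.209 ] [ 0.7203 -0.151   0.4751]
g 2164 [277.36, 202.41] [-0.0402  0.0149] r 0.04281723059215676 ang 159.67823336966657
w 3811 [240.06, 146.83] [0.0305 0.0246] r 0.03918849653156573 ang 38.87066186826515
w 1221 [187.45, 98.43] [0.0867 0.0496] r 0.09985050914152005 ang 29.756908345062218
w 774 [353.67, 130.19] [ 0.0043 -0.0745] r 0.07466895822681985 ang -86.70271756418911
w 496 [369.34, 114.32] [ 0.012  -0.0915] r 0.09227544269547557 ang -82.5428500656768
w 443 [440.83, 164.02] [-0.0563 -0.1387] r 0.14968438263716044 ang -112.09768809990818
w 294 [357.67, 146.46] [-0.0109 -0.0734] r 0.07417094842563143 ang -98.47349021421228
w 260 [184.68, 111.44] [0.0779 0.0567] r 0.09631565491757203 ang 36.055162242998996
w 204 [368.61, 93.99] [ 0.0286 -0.096 ] r 0.10016504206103471 ang -73.42996268756416
side red [(272, [301.44, 185.92])]
[ 0.6257 -0.0642  0.084 ]
[ 0.6337 -0.0577  0.074 ]
[(3781, [280.7, 58.04])] [array([ 0.63  , -0.0647,  0.084 ]), array([ 0.631 , -0.0659,  0.074 ])]
```

View pics/w7.png

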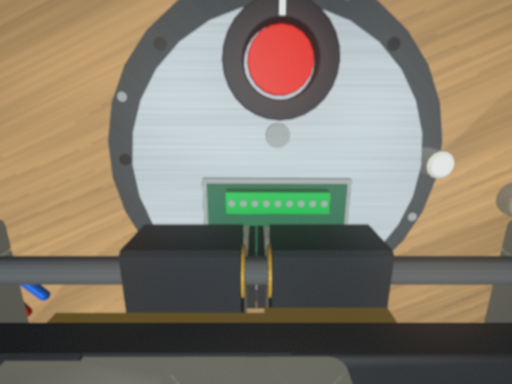

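View pics/s7.png

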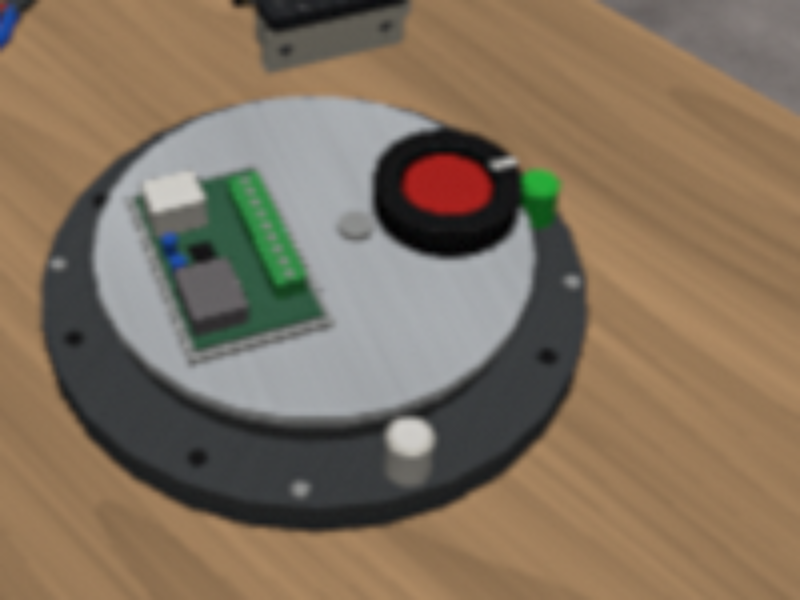

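```bash
python3 -c "
from cell import ctrl
print(ctrl.job_done())"
```

```text
the job is handed in; nothing more can be done
None
```

I turned the disc to the hole with the green marker and the plunger has come back out there. The job is handed in; no verdict was reported.

**What I did:** With the fingers shut, I pressed the pad to the bottom (tip at z = 0.070 m, 15–17 N). Holding it in, I moved the tip along a 95 mm radius arc, about 45° anticlockwise, in three short moves. I checked the white line in the wrist camera and lifted straight up, then moved clear at about 9.5 s.

**Last checks:**
- **Alignment:** just before the final lift the line was at -23.4° and the marker at -23.3°, about 0.3 mm apart at the marker. In the last side picture the line still points at the green post.
- **Plunger out:** 4.7 N of spring force was still on the tip at z = 0.079, so the plunger was well out of its held-in position. The side and wrist views of the pad agree for a height of 84 mm (within about 4 mm in x) and not for 74 mm.
- **Clear of contact:** the tip was at z = 0.209 with under 1 N on the tool.

**Not fully settled:**
- In the last wrist picture the gripper's own angle hid the green post, so the final line angle was not measured there.
- I saw no contact with the board or the loose parts, but I did not measure their positions again afterwards.

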